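# Index the lens arm one hole towards the lamp

## Robot

A 6-joint arm with a two-finger parallel gripper is mounted at the origin on the work surface. World frame = base frame: x ahead of the robot, y to its left, z up, the work surface at z = 0. Lengths are in mm, angles in rad, forces in N, time in s.
With the tool pointing down it reaches from about 275 to 1000 mm from the base axis. Payload 8.4 kg.
Tool frame: the origin (TCP) lies at the very end of the fingers, on their centre line; the grasp point (between the pads) lies 19 mm behind it; z points along the fingers, x is the direction in which the jaws open and shut, and the axes are right-handed (so a half turn about z gives the same grasp; the last joint's range is limited). The gripper opens to 85 mm and grips with 20 to 120 N. Pads are 22 mm wide; open, the fingers measure 114 mm over their backs; the gripper's body (76 mm by 85 mm) begins 54 mm behind the grasp point. The pads swing forward as they close: fully open they stand 13 mm farther back than shut.
Start: joints at [1.343, 0.353, 1.633, -0, 1.155, -0.002], TCP at [139.927, 609.137, 231.281] pointing down, gripper open.
Joint ranges: [-2.63, 2.63], [-0.92, 2.1], [0.06, 2.66], [-1.3, 4.44], [0, 2.69], [-3.02, 3.02]. Speed limits (rad/s): [2.22, 2.22, 2.79, 3.14, 3.14, 3.14].

## Interface

Orientations are given as [roll, pitch, yaw] about the fixed x, y, z axes, in that order (R = Rz(yaw) Ry(pitch) Rx(roll)).
In Python, from rig import r gives the robot as it stands.
- The arm moves only by the tool arm_command, never from a script. Its argument "targets" is a list of rows, each a list of 6 numbers: the shift along the tool's x, y, z in m, then the turn, a rotation vector about the tool's x, y, z in rad. A call has 1 to 20 rows; each row shifts and turns the commanded pose from where the row before left it, along the tool's axes as they then stand; what a row does not reach is not made up. A row lasts 1/12 s, in which the tool goes at most 41.7 mm and 7.16 degrees, less where a joint would pass 70% of its speed; a pose out of reach is approached as far as the arm can. A call is refused whole if a number of a shift passes 0.0417 or a number of a turn 0.125, either way. A call with a gripper value outside its range is refused whole. "fingers" is the finger opening in m, from 0 to 0.0854, set as the call begins (left out, the last holds). The fingers move at their own pace and stop on an object; "squeeze" is the grip in N (left out, the last holds). Time passes only in rows, so rows that do not move let the fingers close. It gives the time, the measured TCP pose, the force and the opening at its end, in the units of the state.
- r.sense(): the state, without advancing time (a new reading comes with each control period).
- r.grab_frame(name): name is "scene" or "top" or "wrist"; returns a dict with "image" (480x640x3 uint8, blue, green, red), "fx", "fy", "cx", "cy" (pixels), "xyz" and "orientation" of the camera in the world. Camera axes: x right, y down, z forward; pixel columns grow to the right and rows downward; lengths in mm; the calibration is good to about 2 mm. A picture is of the moment at which its call begins. There is no depth.
- r.sign_off(): hands the job in, once; it reports no verdict.
The state is a dict: "clock": time; "qpos": joint angles; "qvel": joint speeds; "joint_efforts": joint torques, N m; "eef_pos": TCP position; "tcp_rot": TCP orientation; "contact_force": force on the tool from outside, world axes, zero at the start; "wrist_torque": the same for the moment, N m; "opening": opening from 0.0 (shut) to 1.0 (fully open).
Only numpy, scipy, OpenCV 4.12 (cv2) and the standard library are available. Lean on these libraries where they do the work, as an engineer would, in place of code of your own. Each camera call takes 0.05 s, during which the arm holds its last target.

## Task

Swing the lens arm one hole over, towards the side where the round lamp barrel stands (not the square housing): hook a fingertip under the pull ring (gently, never pinching it), lift the spring pin out of its hole, swing the arm round and let the pin drop fully home in the very next hole. Do not touch the lens and leave the loose parts where they lie; let go of the ring at the end.

Things in the scene. Friction and masses are not known exactly. Their poses are not given: they have to be found in the camera images.
- fixture: Black fixture fixed to the bench, z up; origin on the arm's vertical pivot axis at bench level; -x points roughly to the robot. Base plate 270 x 250 x 12 mm, x -210 to +60 mm. Bare-metal curved index plate: radius 153 to 187 mm about the pivot, top at 52 mm; five slot holes at 170 mm radius, 18 degrees (53 mm) apart: one on the -x axis, two either side. The pin starts in the middle one.
- swing_arm (a joint): Angle (rad) of the black lens arm about the pivot: 0 = at the middle hole, pointing from the pivot along the fixture's -x. Positive carries the ring end to the fixture's +y. Holes at -0.628, -0.314, 0, 0.314, 0.628, play +-0.008. The arm is 40 to 50 mm wide, its top 70 mm above the bench; it turns stiffly (about 1 N at the ring) and stays where it is left.
- index_pin (a joint): Lift (m) of the spring pin in the arm's end: 0 = home in a hole, 0.010 = tip level with the index plate's top (out), 0.024 = upper stop. Spring pulls down 4 N at home, 6.5 N at 0.012, 9 N at the stop; weight adds 1 N. Let down between holes it rides on the plate at about 0.010 and snaps down on reaching a hole. Diameter 8 mm, round tip.
- ring_centre (a point): Centre of the steel pull ring fixed on the pin's head; pin home: 132 mm above the bench, 20.5 mm from the pin axis towards the pivot. Axes as the arm's: x along the arm from ring end to pivot, z up. Rounded-square ring of 8 mm wire, opening 54 mm wide x 50 mm. It leans 45 degrees: a finger along (0.707, 0, -0.707) of this point threads it square on; 45 mm are free beyond the centre, 30 mm is a safe hook.
- pin_foot (a point): Point on the pin axis at the arm's top face, 70 mm above the bench; 170 mm from the pivot. Axes as the arm's. A steel bush of 26 mm diameter stands on it up to 94 mm, the black pin head (22 mm diameter) above it up to 108 mm with the pin home.
- lens: Lens in a round black cell, 60 mm diameter, 18 mm high, on the arm's top with its centre 72 mm from the pivot; origin at the centre of its underside, 70 mm above the bench. Not to be touched.
- lamp_barrel: The lamp: a round black upright barrel 64 mm in diameter on an 80 mm foot with a round bare-metal collar on top, 108 mm high, fixed about 0.22 m to one side of the arm. Origin at the centre of its underside. The side (fixture's +y or -y) changes from run to run.
- square_housing: A square black housing 62 x 62 mm on a 76 mm square foot, 106 mm high, fixed on the side opposite to the lamp. Origin at the centre of its underside.
- standoff: Loose brass standoff standing on the bench, 22 mm diameter, 34 mm high; origin at the centre of its underside. Leave alone.
- cap: Loose black round cap on the bench, 42 mm diameter, 26 mm high; origin at the centre of its underside. Leave alone.
- screwdriver: Loose black-handled screwdriver lying on the bench, 140 mm long; origin at its middle underneath. Leave alone.
- ring_top (a point): Middle of the ring's top bar (wire centre line), over the arm, 29 mm from ring_centre along (0.707, 0, 0.707); the ring's bottom bar lies opposite, on the pin head, nearest to the robot. Axes as the arm's. A finger through the ring bears under this bar when it lifts.

How it is judged:
By the outcome, as a careful person would: the job done as asked, in the order asked, and still so for the second after the job is handed in, with the robot touching nothing.
It also fails if it takes over 51 s, if anything falls off the work surface, if the arm or the gripper's body presses on something with over 40 N, if the wrist force passes 120 N, or if a joint passes its speed limit or range.

## Working session

There is one attempt and no reset: what is moved stays moved. The work goes in short steps, Python scripts to look and compute and a tool call to move; the robot and the scene stay as the last step left them, time stands still between calls to the robot, and variables do not carry over. Pictures are saved under pics/ and viewed, and the job is handed in when it is done.

Besides the shell and the picture viewer there is one more tool, called as name([rows], argument=value, ...), one row to a line, values as JSON. arm_command: Moves the arm, as the interface text tells. Its arguments: {"type":"object","properties":{"targets":{"type":"array"},"fingers":{"type":"number"},"squeeze":{"type":"number"}},"required":["targets"]}

```bash
mkdir -p pics; ls; python3 - <<'E'
from rig import r
import cv2,json
for n in("scene","top","wrist"):
    f=r.grab_frame(n); cv2.imwrite(f"pics/{n}0.png",f["image"])
    print(n,{k:(v if k!="image" else 0) for k,v in f.items()})
print(r.sense())
E
```

```text
pics
scene {'image': 0, 'fx': 458.135484348878, 'fy': 458.135484348878, 'cx': 317.0085821506929, 'cy': 234.493164412203, 'xyz': array([1065.53926124,  448.97795621,  595.67552201]), 'orientation': array([-2.21710338,  0.00809316,  2.29801762])}
top {'image': 0, 'fx': 598.0489739446687, 'fy': 598.0489739446687, 'cx': 307.10256437424187, 'cy': 243.72268132080637, 'xyz': array([ 470.63579224,   35.93165413, 1079.60421947]), 'orientation': array([-3.03105269, -0.03045781, -1.5452546 ])}
wrist {'image': 0, 'fx': 347.70692293643924, 'fy': 347.70692293643924, 'cx': 325.05359067484346, 'cy': 238.2401207223784, 'xyz': array([ 59.36430894, 627.61375358, 373.69539291]), 'orientation': array([2.81740009e+00, 5.67511818e-04, 1.34378946e+00])}
{'clock': 0.15, 'qpos': array([ 1.34261566e+00,  3.53538271e-01,  1.63396745e+00, -1.12299849e-05,
        1.15519237e+00, -2.38411721e-03]), 'qvel': array([-0.00020879, -0.00127539,  0.00011595, -0.00092799, -0.00264474,
       -0.00038782]), 'joint_efforts': array([-1.02377580e-03, -6.05633569e+01, -3.42336953e+01, -1.42829963e-04,
        6.05071516e-03,  1.38872909e-05]), 'eef_pos': array([139.83741119, 608.77877936, 230.70162165]), 'tcp_rot': array([3.14158502e+00, 1.10546438e-03, 1.34500432e+00]), 'contact_force': array([ 0.2273665 , -0.04113607, -0.41032175]), 'wrist_torque': array([0.01775986, 0.07183925, 0.01189566]), 'opening': 0.9960872706273849}
```

View pics/scene0.png

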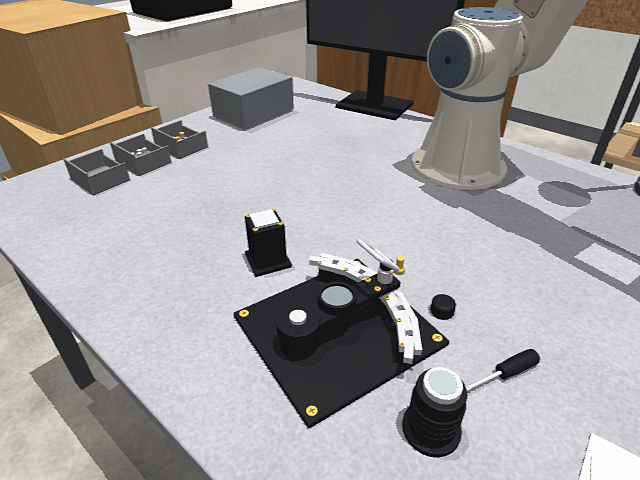

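View pics/top0.png

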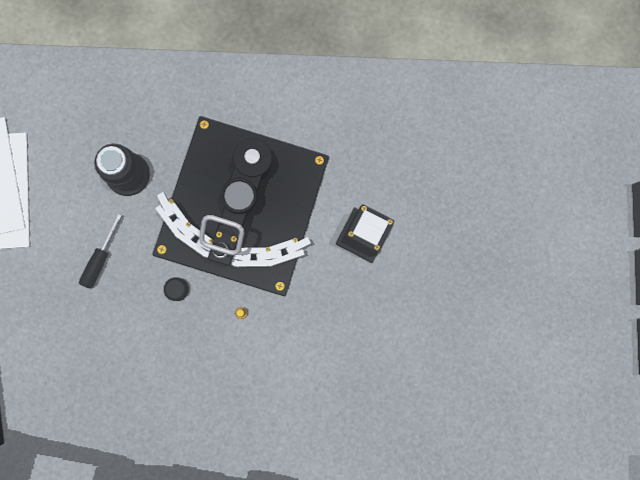

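The top view shows the ring at (222,235), the pivot at about (252,157), and the round lamp at (120,168). That puts the lamp on the left, which is +y. I'll zoom in to get accurate corners.

```bash
python3 - <<'E'
import cv2
a=cv2.imread("pics/top0.png")[105:305,145:345]; cv2.imwrite("pics/topz.png",cv2.resize(a,None,fx=3,fy=3,interpolation=cv2.INTER_CUBIC))
a=cv2.imread("pics/scene0.png")[225:425,225:455]; cv2.imwrite("pics/scz.png",cv2.resize(a,None,fx=3,fy=3,interpolation=cv2.INTER_CUBIC))
E
```

```text
(no output)
```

View pics/topz.png

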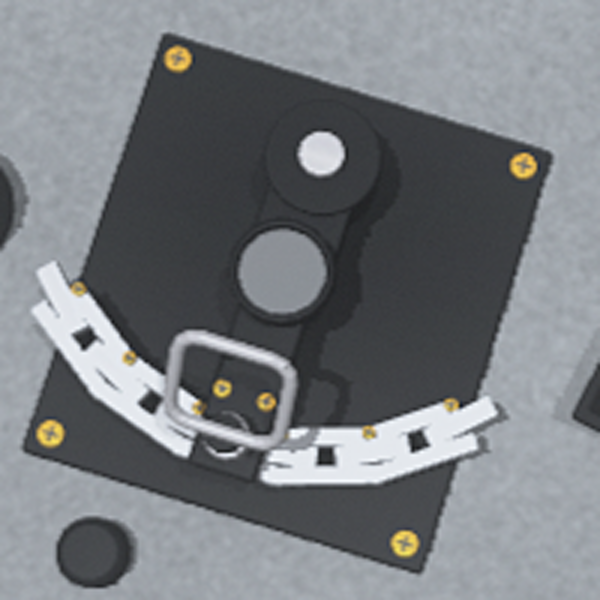

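View pics/scz.png

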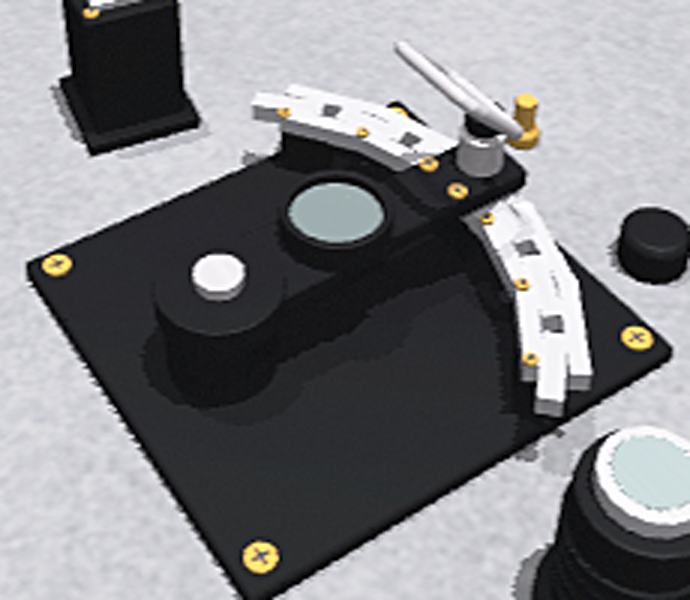

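```bash
cat > h.py <<'E'
import numpy as np
from scipy.spatial.transform import Rotation as R
from scipy.optimize import least_squares
CAM={"scene":dict(f=458.1355,cx=317.0086,cy=234.4932,p=[1065.539,448.978,595.6755],o=[-2.21710338,0.00809316,2.29801762]),
"top":dict(f=598.049,cx=307.1026,cy=243.7227,p=[470.6358,35.9317,1079.6042],o=[-3.03105269,-0.03045781,-1.5452546])}
def proj(c,P):
    c=CAM[c]; q=R.from_euler('xyz',c['o']).inv().apply(np.atleast_2d(P)-c['p'])
    return np.c_[c['cx']+c['f']*q[:,0]/q[:,2],c['cy']+c['f']*q[:,1]/q[:,2]]
def fix2w(F,P):
    P=np.atleast_2d(P).astype(float); return R.from_euler('z',F[2]).apply(P)+[F[0],F[1],0]
E
python3 - <<'E'
from h import *
t=lambda u,v:(145+u/3-1/3,105+v/3-1/3)
s=lambda u,v:(225+u/3-1/3,225+v/3-1/3)
obs=[("top",t(163,34),(60,125,12)),("top",t(552,153),(60,-125,12)),("top",t(422,574),(-210,-125,12)),("top",t(24,451),(-210,125,12)),
("top",t(283,271),(-72,0,88)),("scene",s(28,268),(60,-125,12)),("scene",s(250,602),(60,125,12)),("scene",s(672,352),(-210,125,12)),("scene",s(336,211),(-72,0,88))]
def res(F,sel=("top","scene")):
    return np.concatenate([(proj(c,fix2w(F,P))[0]-p) for c,p,P in obs if c in sel])
for sel in (("top",),("scene",),("top","scene")):
    o=least_squares(res,[600,100,0],args=(sel,)); print(sel,o.x,np.round(o.fun,1))
F=o.x; np.save("F.npy",F)
for n,P in dict(ring=(-149.5,0,132),top=(-129,0,152.5),bot=(-170,0,111.5)).items():
    print(n,fix2w(F,P)[0].round(1),proj("top",fix2w(F,P)).round(1),proj("scene",fix2w(F,P)).round(1))
E
```

```text
('top',) [ 7.29801486e+02  1.06088128e+02 -2.70065275e-01] [-0.1 -0.9  0.8 -0.6  0.6  0.8 -1.1  0.6 -0.2  0. ]
('scene',) [ 7.30945962e+02  1.05924355e+02 -2.76298348e-01] [-1.9 -1.5 -0.2  1.1  1.9 -0.6  0.1 -0.6]
('top', 'scene') [ 7.30350509e+02  1.05892937e+02 -2.72940760e-01] [ 0.2 -1.3  1.  -0.7  0.3  0.5 -1.2 -0.  -0.2 -0.4 -1.8 -1.5  0.4  0.7
  1.9 -1.2  0.3 -0.9]
ring [586.4 146.2 132. ] [[221.5 235.1]] [[377.7 255.2]]
top [606.1 140.7 152.5] [[224.2 221. ]] [[368.2 249.6]]
bot [566.6 151.7 111.5] [[219.  248.7]] [[386.7 260.5]]
```

```bash
cat >> h.py <<'E'
from scipy.linalg import logm
d_=np.array([.7071068,0,-.7071068])
def hookR(F,th=0):
    b=np.array([[0,-.7071068,.7071068],[-1,0,0],[0,-.7071068,-.7071068]])
    return R.from_euler('z',F[2]-th)*R.from_matrix(b)
def ringc(F,th=0,lift=0,adv=0,up=0):
    P=np.array([-149.5,0,132+lift+up])+adv*d_
    return fix2w(F,R.from_euler('z',-th).apply(P))[0]
def T(p,Ro):
    M=np.eye(4);M[:3,:3]=Ro.as_matrix();M[:3,3]=np.array(p)/1000;return M
def cur():
    from rig import r
    s=r.sense(); return s,T(s['eef_pos'],R.from_euler('xyz',s['tcp_rot']))
def twist(A,B,n):
    L=np.real(logm(np.linalg.inv(A)@B))/n
    return np.r_[L[:3,3],L[2,1],L[0,2],L[1,0]]
E
python3 - <<'E'
from h import *
from scipy.linalg import expm
F=np.load("F.npy"); s,A=cur()
mid=T([440,330,300],hookR(F)); B=T(ringc(F,adv=-70),hookR(F))
print(B[:3,3],A)
# via mid: half-rotated
for a,b,n in((A,B,30),(A,mid,20),(mid,B,10)):
    w=twist(a,b,n);print(n,w.round(4)); L=logm(np.linalg.inv(a)@b)
    for k in np.linspace(0,1,6): print(np.real((a@expm(L*k)))[:3,3].round(3))
E
```

```text
[0.53871945 0.15953559 0.18149748] [[ 2.23878202e-01  9.74617101e-01 -2.40049778e-04  1.39837411e-01]
 [ 9.74616503e-01 -2.23878331e-01 -1.07911323e-03  6.08778779e-01]
 [-1.10546416e-03  7.63345570e-06 -9.99999389e-01  2.30701622e-01]
 [ 0.00000000e+00  0.00000000e+00  0.00000000e+00  1.00000000e+00]]
30 [-0.0228 -0.0131  0.0137  0.0009 -0.0395 -0.0954]
[0.14  0.609 0.231]
[0.07  0.461 0.167]
[0.092 0.288 0.142]
[0.205 0.154 0.15 ]
[0.372 0.105 0.171]
[0.539 0.16  0.181]
20 [-0.0278 -0.0127  0.009   0.0013 -0.0593 -0.1431]
[0.14  0.609 0.231]
[0.096 0.493 0.209]
[0.123 0.371 0.216]
[0.211 0.286 0.245]
[0.331 0.271 0.278]
[0.44 0.33 0.3 ]
10 [ 0.0138 -0.0016  0.0184 -0.      0.      0.    ]
[0.44 0.33 0.3 ]
[0.46  0.296 0.276]
[0.479 0.262 0.253]
[0.499 0.228 0.229]
[0.519 0.194 0.205]
[0.539 0.16  0.181]
```

```bash
python3 - <<'E'
from h import *
F=np.load("F.npy")
for th in(0,.314):
  for roll in(0,np.pi/2,-np.pi/2):
    for phi in (1.7,1.9,2.1,2.3):
      Rt=hookR(F,th)*R.from_euler('z',roll)
      q1=np.arctan2(*ringc(F,th)[[1,0]])
      W=(R.from_euler('z',q1)*R.from_euler('y',phi)).inv()*Rt*R.from_euler('z',-np.pi)
      e=W.as_euler('ZYZ'); print(th,round(roll,2),phi,e.round(2))
E
```

```text
0 0 1.7 [-0.51  0.79  2.33]
0 0 1.9 [-0.64  0.63  2.5 ]
0 0 2.1 [-0.86  0.48  2.76]
0 0 2.3 [-1.25  0.38 -3.11]
0 1.57 1.7 [-0.51  0.79 -2.38]
0 1.57 1.9 [-0.64  0.63 -2.22]
0 1.57 2.1 [-0.86  0.48 -1.96]
0 1.57 2.3 [-1.25  0.38 -1.54]
0 -1.57 1.7 [-0.51  0.79  0.76]
0 -1.57 1.9 [-0.64  0.63  0.92]
0 -1.57 2.1 [-0.86  0.48  1.18]
0 -1.57 2.3 [-1.25  0.38  1.61]
0.314 0 1.7 [-0.71  1.01  2.71]
0.314 0 1.9 [-0.81  0.86  2.88]
0.314 0 2.1 [-0.96  0.74  3.1 ]
0.314 0 2.3 [-1.17  0.64 -2.91]
0.314 1.57 1.7 [-0.71  1.01 -2.  ]
0.314 1.57 1.9 [-0.81  0.86 -1.83]
0.314 1.57 2.1 [-0.96  0.74 -1.61]
0.314 1.57 2.3 [-1.17  0.64 -1.34]
0.314 -1.57 1.7 [-0.71  1.01  1.14]
0.314 -1.57 1.9 [-0.81  0.86  1.31]
0.314 -1.57 2.1 [-0.96  0.74  1.53]
0.314 -1.57 2.3 [-1.17  0.64  1.81]
```

```bash
python3 - <<'E'
from h import *
F=np.load("F.npy"); s,A=cur()
Rt=hookR(F)*R.from_euler('z',-np.pi/2)
R0=R.from_matrix(A[:3,:3])
v=R0.inv().apply(np.array([480,200,300])/1000-A[:3,3]); print("trans",v, v/20)
w=(R0.inv()*Rt).as_rotvec(); print("rot",w,w/18)
E
```

```text
trans [-0.32232416  0.42304552 -0.06893887] [-0.01611621  0.02115228 -0.00344694]
rot [-0.63135883  0.60388037  1.52663687] [-0.03507549  0.03354891  0.08481316]
```

arm_command([
  [-0.016,0.021,-0.0035,0,0,0],
  [-0.016,0.021,-0.0035,0,0,0],
  [-0.016,0.021,-0.0035,0,0,0],
  [-0.016,0.021,-0.0035,0,0,0],
  [-0.016,0.021,-0.0035,0,0,0],
  [-0.016,0.021,-0.0035,0,0,0],
  [-0.016,0.021,-0.0035,0,0,0],
  [-0.016,0.021,-0.0035,0,0,0],
  [-0.016,0.021,-0.0035,0,0,0],
  [-0.016,0.021,-0.0035,0,0,0],
  [-0.016,0.021,-0.0035,0,0,0],
  [-0.016,0.021,-0.0035,0,0,0],
  [-0.016,0.021,-0.0035,0,0,0],
  [-0.016,0.021,-0.0035,0,0,0],
  [-0.016,0.021,-0.0035,0,0,0],
  [-0.016,0.021,-0.0035,0,0,0],
  [-0.016,0.021,-0.0035,0,0,0],
  [-0.016,0.021,-0.0035,0,0,0],
  [-0.016,0.021,-0.0035,0,0,0],
  [-0.016,0.021,-0.0035,0,0,0],
], fingers=0, squeeze=60)

```text
clock: 1.82
eef_pos: [478.2, 202.0, 301.3]
tcp_rot: [-3.141, 0.0, 1.345]
contact_force: [1.1, 0.2, 0.4]
opening: -0.002
```

arm_command([
  [0,0,0,-0.035,0.0335,0.085],
  [0,0,0,-0.035,0.0335,0.085],
  [0,0,0,-0.035,0.0335,0.085],
  [0,0,0,-0.035,0.0335,0.085],
  [0,0,0,-0.035,0.0335,0.085],
  [0,0,0,-0.035,0.0335,0.085],
  [0,0,0,-0.035,0.0335,0.085],
  [0,0,0,-0.035,0.0335,0.085],
  [0,0,0,-0.035,0.0335,0.085],
  [0,0,0,-0.035,0.0335,0.085],
  [0,0,0,-0.035,0.0335,0.085],
  [0,0,0,-0.035,0.0335,0.085],
  [0,0,0,-0.035,0.0335,0.085],
  [0,0,0,-0.035,0.0335,0.085],
  [0,0,0,-0.035,0.0335,0.085],
  [0,0,0,-0.035,0.0335,0.085],
  [0,0,0,-0.035,0.0335,0.085],
  [0,0,0,-0.035,0.0335,0.085],
])

```text
clock: 3.32
eef_pos: [477.3, 202.7, 301.1]
tcp_rot: [3.125, -0.77, -0.232]
contact_force: [0.3, 0.0, -0.0]
opening: 0.0
```

```bash
cat >> h.py <<'E'
def rel(p,Ro,n):
    s,A=cur(); R0=R.from_matrix(A[:3,:3])
    v=R0.inv().apply(np.array(p)/1000-A[:3,3]); w=(R0.inv()*Ro).as_rotvec()
    print("clock",s['clock'],"q",s['qpos'].round(2),"p",s['eef_pos'].round(1),"f",s['contact_force'].round(1),"op",round(s['opening'],2))
    print("v",v.round(4),"per",(v/n).round(4)," w",w.round(3),"per",(w/n).round(4))
E
python3 - <<'E'
from h import *
F=np.load("F.npy"); Rt=hookR(F)*R.from_euler('z',-np.pi/2)
rel(ringc(F,adv=-60),Rt,10)
E
```

```text
clock 3.3167 q [ 0.81 -0.04  2.18 -0.96  0.84  1.66] p [477.3 202.7 301.1] f [ 0.3  0.  -0. ] op 0.0
v [-0.033   0.0258  0.1449] per [-0.0033  0.0026  0.0145]  w [-0.012  0.015  0.029] per [-0.0012  0.0015  0.0029]
```

arm_command([
  [-0.0033,0.0026,0.0145,-0.001,0.0015,0.003],
  [-0.0033,0.0026,0.0145,-0.001,0.0015,0.003],
  [-0.0033,0.0026,0.0145,-0.001,0.0015,0.003],
  [-0.0033,0.0026,0.0145,-0.001,0.0015,0.003],
  [-0.0033,0.0026,0.0145,-0.001,0.0015,0.003],
  [-0.0033,0.0026,0.0145,-0.001,0.0015,0.003],
  [-0.0033,0.0026,0.0145,-0.001,0.0015,0.003],
  [-0.0033,0.0026,0.0145,-0.001,0.0015,0.003],
  [-0.0033,0.0026,0.0145,-0.001,0.0015,0.003],
  [-0.0033,0.0026,0.0145,-0.001,0.0015,0.003],
  [0,0,0,0,0,0],
  [0,0,0,0,0,0],
])

```text
clock: 4.32
eef_pos: [545.4, 162.7, 189.1]
tcp_rot: [3.128, -0.758, -0.267]
contact_force: [-0.9, -0.6, -0.4]
opening: 0.002
```

```bash
python3 - <<'E'
from h import *
from rig import r
import cv2
F=np.load("F.npy"); Rt=hookR(F)*R.from_euler('z',-np.pi/2)
rel(ringc(F,adv=30),Rt,10)
for n in("scene","wrist","top"):
    f=r.grab_frame(n); cv2.imwrite(f"pics/{n}1.png",f["image"])
    if n=="wrist":
        c=R.from_euler('xyz',f['orientation']).inv()
        for P in [(-149.5,0,132),(-129,0,152.5),(-170,0,111.5),(-149.5,27,132),(-149.5,-27,132)]:
            q=c.apply(fix2w(F,P)[0]-f['xyz']); print(P,f['cx']+f['fx']*q[0]/q[2],f['cy']+f['fy']*q[1]/q[2])
a=cv2.imread("pics/scene1.png")[205:355,285:435]; cv2.imwrite("pics/scz1.png",cv2.resize(a,None,fx=4,fy=4,interpolation=cv2.INTER_CUBIC))
a=cv2.imread("pics/top1.png")[150:300,150:300]; cv2.imwrite("pics/topz1.png",cv2.resize(a,None,fx=4,fy=4,interpolation=cv2.INTER_CUBIC))
E
```

```text
clock 4.3167 q [ 0.62  0.2   2.23 -1.3   0.6   1.97] p [545.4 162.7 189.1] f [-0.9 -0.6 -0.4] op 0.0
v [-0.0066  0.0038  0.1017] per [-0.0007  0.0004  0.0102]  w [0.01  0.027 0.004] per [0.001  0.0027 0.0004]
(-149.5, 0, 132) 314.5226373061712 257.97746550448846
(-129, 0, 152.5) 358.1168799907966 258.5503472126128
(-170, 0, 111.5) 271.2032152505748 257.4081952758094
(-149.5, 27, 132) 314.2196707133667 218.96719298221797
(-149.5, -27, 132) 314.803281137364 294.11343757711376
```

View pics/wrist1.png

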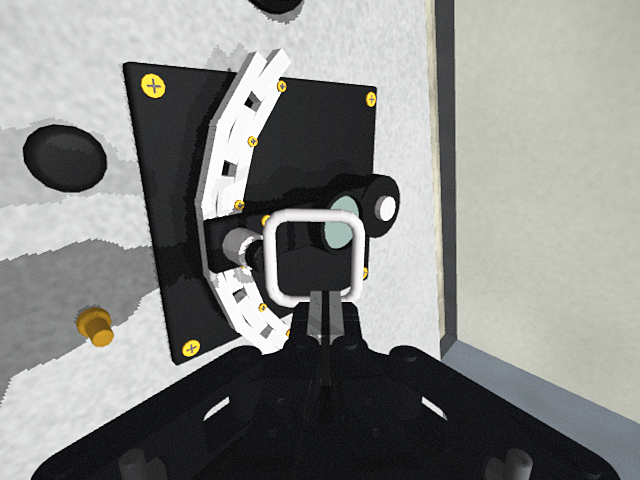

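View pics/scz1.png

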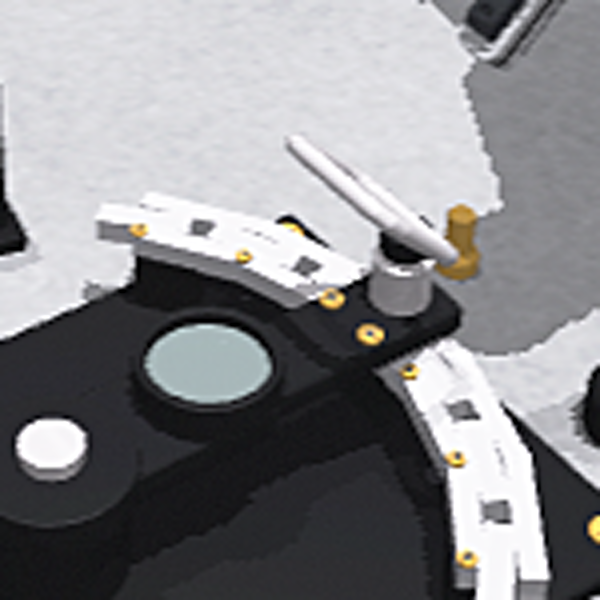

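View pics/topz1.png

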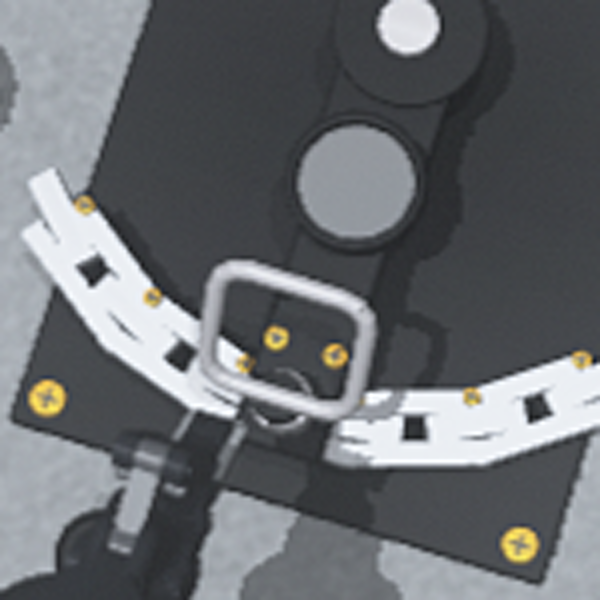

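```bash
cat >> h.py <<'E'
def fk(q,k):
    a1,d1,L2,L4,d6,e=k
    Rz=R.from_euler('z',q[0]); ph=q[1]+q[2]
    u=lambda a:np.array([np.sin(a),0,np.cos(a)])
    p=np.array([a1,0,d1])+L2*u(q[1])+L4*u(ph)+e*u(ph-np.pi/2)
    Rw=R.from_euler('y',ph)*R.from_euler('ZYZ',[q[3],q[4],q[5]])
    return Rz.apply(p+d6*Rw.apply([0,0,1])), Rz*Rw*R.from_euler('z',np.pi)
E
python3 - <<'E'
from h import *
s,A=cur(); print(s['qpos'])
D=[([1.34261566,.353538271,1.63396745,0,1.15519237,-.0024],[139.837,608.779,230.70]),
([ 0.81,-0.04,2.18,-0.96,0.84,1.66],[477.3,202.7,301.1]),(s['qpos'],s['eef_pos'])]
def res(k): return np.concatenate([fk(q,k)[0]-p for q,p in D]+[[k[0]*.05,k[5]*.05]])
o=least_squares(res,[0,300,450,450,250,0]);print(o.x,o.fun.round(1))
print(fk(s['qpos'],o.x)[1].as_euler('xyz'),s['tcp_rot'])
np.save("K.npy",o.x)
E
```

```text
[ 0.61998768  0.20176937  2.22763654 -1.29511761  0.59730532  1.97469334]
[  1.4895325  287.72195847 567.44301596 491.29346163 339.02143574
 -55.03904115] [ 1.4 -0.4  1.2  0.4 -0.9 -1.5  0.1  0.7  0.3  0.1 -2.8]
[ 3.12907885 -0.7583465  -0.26750236] [ 3.12907885 -0.7583465  -0.26750236]
```

```bash
cat >> h.py <<'E'
def hookR2(F,th,dy,dl,roll=-np.pi/2):
    # arm-frame hook: azimuth dy (world z), steeper by dl (rad)
    return R.from_euler('z',F[2]-th+dy)*R.from_euler('y',dl)*R.from_euler('z',-F[2])*hookR(F,0)*R.from_euler('z',roll)
LO=np.array([-2.63,-.92,.06,-1.3,0,-3.02]);HI=np.array([2.63,2.1,2.66,4.44,2.69,3.02])
def ik(p,Ro,K,q0):
    def f(q):
        P,Q=fk(q,K); return np.r_[(P-p)/100,(Q.inv()*Ro).as_rotvec()]
    o=least_squares(f,q0); return o.x,o.cost
E
python3 - <<'E'
from h import *
F=np.load("F.npy");K=np.load("K.npy")
q0=[.5,.2,2.1,-.9,.7,1.5]
for dy in(0,.2,.35):
  for dl in(0,.15,.3):
    for th,adv,lift in((0,-60,0),(0,30,0),(.314,30,16)):
      q,c=ik(ringc(F,th,lift,adv),hookR2(F,th,dy,dl),K,q0)
      print(dy,dl,(th,adv,lift),q.round(2),"%.0e"%c,"OK" if (q>LO+.03).all() and (q<HI-.03).all() else "x")
E
```

```text
0 0 (0, -60, 0) [ 0.61  0.23  2.26 -1.45  0.59  2.14] 1e-28 x
0 0 (0, 30, 0) [ 0.5   0.42  2.2  -1.76  0.53  2.39] 2e-31 x
0 0 (0.314, 30, 16) [ 0.63  0.49  1.99 -1.22  0.78  2.19] 9e-31 OK
0 0.15 (0, -60, 0) [ 0.54  0.2   2.19 -1.04  0.52  1.68] 3e-27 OK
0 0.15 (0, 30, 0) [ 0.44  0.38  2.13 -1.3   0.41  1.89] 4e-31 x
0 0.15 (0.314, 30, 16) [ 0.56  0.45  1.95 -0.98  0.71  1.91] 4e-22 OK
0 0.3 (0, -60, 0) [ 0.47  0.2   2.11 -0.64  0.56  1.24] 2e-25 OK
0 0.3 (0, 30, 0) [ 0.38  0.37  2.05 -0.75  0.43  1.3 ] 2e-21 OK
0 0.3 (0.314, 30, 16) [ 0.49  0.43  1.9  -0.69  0.7   1.6 ] 2e-27 OK
0.2 0 (0, -60, 0) [ 0.52  0.19  2.32 -1.73  0.41  2.18] 8e-21 x
0.2 0 (0, 30, 0) [ 0.41  0.4   2.26 -2.18  0.41  2.57] 7e-25 x
0.2 0 (0.314, 30, 16) [ 0.59  0.44  2.09 -1.43  0.63  2.21] 2e-30 x
0.2 0.15 (0, -60, 0) [ 0.46  0.17  2.24 -1.07  0.35  1.49] 6e-22 OK
0.2 0.15 (0, 30, 0) [ 0.36  0.36  2.18 -1.51  0.25  1.87] 3e-25 x
0.2 0.15 (0.314, 30, 16) [ 0.52  0.41  2.02 -1.08  0.56  1.82] 4e-26 OK
0.2 0.3 (0, -60, 0) [ 0.41  0.17  2.14 -0.53  0.45  0.92] 1e-30 OK
0.2 0.3 (0, 30, 0) [ 0.33  0.35  2.08 -0.63  0.31  0.97] 2e-27 OK
0.2 0.3 (0.314, 30, 16) [ 0.46  0.4   1.95 -0.7   0.57  1.41] 3e-24 OK
0.35 0 (0, -60, 0) [ 0.43  0.17  2.36 -2.08  0.28  2.34] 2e-29 x
0.35 0 (0, 30, 0) [ 0.32  0.38  2.29 -2.61  0.35  2.81] 1e-24 x
0.35 0 (0.314, 30, 16) [ 0.54  0.42  2.14 -1.64  0.52  2.25] 3e-22 x
0.35 0.15 (0, -60, 0) [ 0.39  0.15  2.26 -0.99  0.22  1.24] 2e-30 OK
0.35 0.15 (0, 30, 0) [ 0.3   0.35  2.2  -1.78  0.13  1.96] 1e-30 x
0.35 0.15 (0.314, 30, 16) [ 0.48  0.38  2.07 -1.17  0.44  1.75] 2e-21 OK
0.35 0.3 (0, -60, 0) [ 0.36  0.16  2.16 -0.36  0.38  0.59] 2e-20 OK
0.35 0.3 (0, 30, 0) [ 0.28  0.34  2.1  -0.4   0.24  0.57] 5e-29 OK
0.35 0.3 (0.314, 30, 16) [ 0.43  0.38  1.99 -0.68  0.48  1.22] 9e-20 OK
```

```bash
python3 - <<'E'
from h import *
F=np.load("F.npy");K=np.load("K.npy")
q0=[.5,.2,2.1,-.9,.7,1.5]
for dy in(-.4,-.3,-.2,-.1,0):
  for dl in(0,.1,.15,.2):
    out=[]
    for th,adv,lift in((0,-60,0),(0,30,0),(0,30,20),(.314,30,20),(.33,30,0),(.314,-60,0)):
      q,c=ik(ringc(F,th,lift,adv),hookR2(F,th,dy,dl),K,q0)
      out.append(f"{q[3]:.2f}/{q[5]:.2f}" + ("" if (q>LO+.03).all() and (q<HI-.03).all() else "x"))
    print(dy,dl,out)
E
```

```text
-0.4 0 ['-1.09/2.18', '-1.24/2.27', '-1.20/2.22', '-0.93/2.23', '-0.93/2.26', '-0.86/2.23']
-0.4 0.1 ['-0.96/2.02', '-1.09/2.10', '-1.05/2.04', '-0.83/2.13', '-0.84/2.16', '-0.77/2.14']
-0.4 0.15 ['-0.89/1.94', '-1.01/2.00', '-0.97/1.95', '-0.78/2.07', '-0.79/2.11', '-0.72/2.09']
-0.4 0.2 ['-0.81/1.85', '-0.92/1.90', '-0.88/1.85', '-0.73/2.01', '-0.74/2.05', '-0.68/2.04']
-0.3 0 ['-1.17/2.16', '-1.34/2.28x', '-1.29/2.22x', '-0.99/2.21', '-1.00/2.25', '-0.91/2.20']
-0.3 0.1 ['-1.01/1.98', '-1.17/2.08', '-1.12/2.02', '-0.88/2.09', '-0.89/2.13', '-0.81/2.09']
-0.3 0.15 ['-0.93/1.88', '-1.07/1.97', '-1.02/1.91', '-0.83/2.03', '-0.84/2.07', '-0.76/2.04']
-0.3 0.2 ['-0.84/1.78', '-0.97/1.85', '-0.92/1.79', '-0.76/1.96', '-0.78/2.00', '-0.71/1.98']
-0.2 0 ['-1.25/2.15', '-1.46/2.30x', '-1.40/2.23x', '-1.06/2.20', '-1.07/2.24', '-0.97/2.17']
-0.2 0.1 ['-1.07/1.93', '-1.26/2.07', '-1.19/1.99', '-0.94/2.06', '-0.95/2.10', '-0.86/2.05']
-0.2 0.15 ['-0.97/1.82', '-1.14/1.94', '-1.08/1.86', '-0.87/1.98', '-0.89/2.03', '-0.80/1.99']
-0.2 0.2 ['-0.87/1.71', '-1.02/1.80', '-0.96/1.73', '-0.80/1.91', '-0.82/1.95', '-0.74/1.92']
-0.1 0 ['-1.34/2.14x', '-1.59/2.34x', '-1.52/2.25x', '-1.13/2.19', '-1.15/2.23', '-1.03/2.15']
-0.1 0.1 ['-1.13/1.89', '-1.36/2.07x', '-1.28/1.97x', '-1.00/2.03', '-1.02/2.08', '-0.91/2.01']
-0.1 0.15 ['-1.01/1.76', '-1.22/1.91', '-1.14/1.82', '-0.92/1.94', '-0.94/1.99', '-0.84/1.94']
-0.1 0.2 ['-0.89/1.62', '-1.07/1.74', '-0.99/1.66', '-0.84/1.85', '-0.86/1.90', '-0.77/1.86']
0 0 ['-1.45/2.14x', '-1.76/2.39x', '-1.67/2.29x', '-1.22/2.18', '-1.24/2.23', '-1.09/2.13']
0 0.1 ['-1.18/1.84', '-1.48/2.07x', '-1.37/1.96x', '-1.06/2.00', '-1.08/2.05', '-0.95/1.97']
0 0.15 ['-1.04/1.68', '-1.30/1.89x', '-1.20/1.77', '-0.97/1.90', '-1.00/1.95', '-0.88/1.88']
0 0.2 ['-0.90/1.53', '-1.11/1.68', '-1.02/1.58', '-0.88/1.79', '-0.91/1.85', '-0.80/1.79']
```

```bash
cat >> h.py <<'E'
DY,DL=-.2,.12
def hp(F,th=0,lift=0,adv=0,nx=0,rth=0):
    Ro=hookR2(F,rth,DY,DL); return ringc(F,th,lift)+Ro.apply([nx,0,adv]),Ro
E
python3 - <<'E'
from h import *
F=np.load("F.npy");K=np.load("K.npy"); s,_=cur(); q0=s['qpos']
rel(*hp(F,adv=-60),5)
p,Ro=hp(F);print(Ro.as_matrix().round(3))
for a in((0,0,-60,0),(0,0,32,0),(0,0,32,10),(0,20,32,10),(.1,20,32,10),(.2,20,32,10),(.314,20,32,10),(.314,-5,32,-2),(.314,-5,-60,0)):
    q,c=ik(*hp(F,*a),K,q0); print(a,q.round(2),c<1e-9); 
E
```

```text
clock 4.4667 q [ 0.62  0.2   2.23 -1.3   0.6   1.97] p [544.8 162.9 189.4] f [ 0.1 -1.2 -0. ] op 0.0
v [-0.001  -0.0026  0.0131] per [-0.0002 -0.0005  0.0026]  w [-0.122 -0.094  0.155] per [-0.0244 -0.0187  0.031 ]
[[ 0.7   -0.456  0.55 ]
 [-0.358 -0.89  -0.281]
 [ 0.617  0.    -0.787]]
(0, 0, -60, 0) [ 0.61  0.26  2.11 -1.01  0.7   1.87] True
(0, 0, 32, 0) [ 0.51  0.43  2.09 -1.23  0.58  2.04] True
(0, 0, 32, 10) [ 0.49  0.42  2.08 -1.21  0.57  2.  ] True
(0, 20, 32, 10) [ 0.49  0.38  2.07 -1.15  0.59  1.93] True
(0.1, 20, 32, 10) [ 0.52  0.4   2.05 -1.13  0.61  1.92] True
(0.2, 20, 32, 10) [ 0.53  0.41  2.02 -1.11  0.62  1.91] True
(0.314, 20, 32, 10) [ 0.55  0.43  1.99 -1.08  0.64  1.9 ] True
(0.314, -5, 32, -2) [ 0.56  0.48  2.01 -1.17  0.62  2.02] True
(0.314, -5, -60, 0) [ 0.66  0.32  2.03 -0.98  0.74  1.87] True
```

arm_command([
  [0,0,0,-0.0204,-0.0157,0.0258],
  [0,0,0,-0.0204,-0.0157,0.0258],
  [0,0,0,-0.0204,-0.0157,0.0258],
  [0,0,0,-0.0204,-0.0157,0.0258],
  [0,0,0,-0.0204,-0.0157,0.0258],
  [0,0,0,-0.0204,-0.0157,0.0258],
  [0,0,0,0,0,0],
  [0,0,0,0,0,0],
])

```text
clock: 5.13
eef_pos: [544.9, 163.1, 189.4]
tcp_rot: [3.141, -0.665, -0.472]
contact_force: [0.1, -0.4, 0.0]
opening: -0.002
```

```bash
python3 - <<'E'
from h import *
F=np.load("F.npy")
rel(*hp(F,adv=-40),5)
E
```

```text
clock 5.1333 q [ 0.63  0.23  2.12 -0.99  0.72  1.84] p [544.9 163.1 189.4] f [ 0.1 -0.4  0. ] op -0.0
v [-0.0003 -0.0039  0.0327] per [-0.0001 -0.0008  0.0065]  w [0.    0.    0.001] per [0.     0.0001 0.0001]
```

arm_command([
  [0,-0.0008,0.0065,0,0,0],
  [0,-0.0008,0.0065,0,0,0],
  [0,-0.0008,0.0065,0,0,0],
  [0,-0.0008,0.0065,0,0,0],
  [0,-0.0008,0.0065,0,0,0],
  [0,0,0,0,0,0],
  [0,0,0,0,0,0],
])

```text
clock: 5.72
eef_pos: [564.4, 156.6, 162.5]
tcp_rot: [3.139, -0.664, -0.472]
contact_force: [-0.7, -0.1, 0.6]
opening: 0.001
```

```bash
python3 - <<'E'
from h import *
from rig import r
import cv2
F=np.load("F.npy")
rel(*hp(F,adv=-10),5)
f=r.grab_frame("wrist"); cv2.imwrite("pics/wrist2.png",f["image"])
c=R.from_euler('xyz',f['orientation']).inv()
s,A=cur()
def pr(P):
    q=c.apply(P-f['xyz']); return (f['cx']+f['fx']*q[0]/q[2]).round(1),(f['cy']+f['fy']*q[1]/q[2]).round(1)
for P in [(-149.5,0,132),(-129,0,152.5),(-170,0,111.5),(-149.5,27+4,132),(-149.5,-31,132)]: print(P,pr(fix2w(F,P)[0]))
Ro=R.from_matrix(A[:3,:3])
for a in(0,40,72): print("tcp line",a,pr(s['eef_pos']+Ro.apply([0,0,a])))
E
```

```text
clock 5.7167 q [ 0.59  0.29  2.11 -1.05  0.67  1.89] p [564.4 156.6 162.5] f [-0.7 -0.1  0.6] op 0.0
v [ 0.0004 -0.0008  0.0291] per [ 0.0001 -0.0002  0.0058]  w [0.003 0.002 0.   ] per [0.0005 0.0004 0.0001]
(-149.5, 0, 132) (np.float64(326.4), np.float64(271.2))
(-129, 0, 152.5) (np.float64(377.5), np.float64(267.3))
(-170, 0, 111.5) (np.float64(277.8), np.float64(274.9))
(-149.5, 31, 132) (np.float64(317.4), np.float64(221.9))
(-149.5, -31, 132) (np.float64(334.3), np.float64(314.2))
tcp line 0 (np.float64(326.2), np.float64(307.2))
tcp line 40 (np.float64(326.0), np.float64(271.8))
tcp line 72 (np.float64(325.9), np.float64(251.9))
```

View pics/wrist2.png

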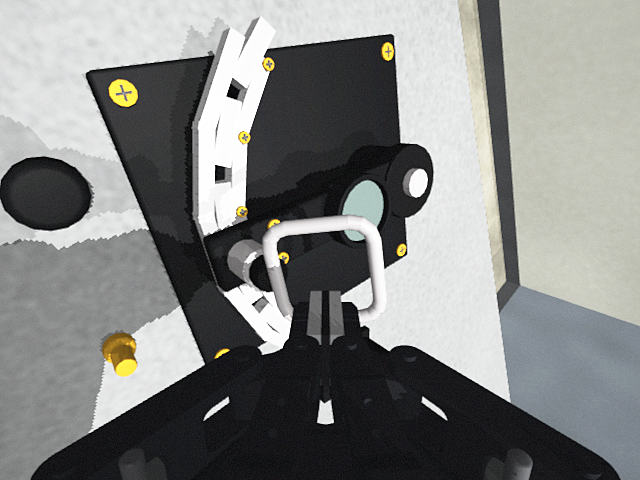

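The wrist view agrees with the prediction: ring bars at x≈275 and 376, top bar at y≈226, and the finger axis pointing at the ring centre (326,271). Next I thread the ring.

arm_command([
  [0,0,0.0072,0,0,0],
  [0,0,0.0072,0,0,0],
  [0,0,0.0072,0,0,0],
  [0,0,0.0072,0,0,0],
  [0,0,0.0072,0,0,0],
  [0,0,0,0,0,0],
])

```text
clock: 6.27
eef_pos: [584.3, 146.2, 133.5]
tcp_rot: [3.138, -0.663, -0.472]
contact_force: [-0.9, 0.5, 0.1]
opening: 0.002
```

arm_command([
  [0,0,0.0058,0,0,0],
  [0,0,0.0058,0,0,0],
  [0,0,0.0058,0,0,0],
  [0,0,0.0058,0,0,0],
  [0,0,0.0058,0,0,0],
  [0,0,0.0058,0,0,0],
  [0,0,0,0,0,0],
  [0,0,0,0,0,0],
])

```text
clock: 6.93
eef_pos: [603.2, 136.8, 107.1]
tcp_rot: [3.139, -0.664, -0.473]
contact_force: [0.2, 0.0, 0.9]
opening: 0.002
```

```bash
python3 - <<'E'
from h import *
from rig import r
import cv2
F=np.load("F.npy")
rel(*hp(F,adv=32,nx=8),5)
for n,(y,x) in dict(scene=(205,305),top=(160,150)).items():
    f=r.grab_frame(n); a=f["image"][y:y+130,x:x+130]; cv2.imwrite(f"pics/{n}3.png",cv2.resize(a,None,fx=4,fy=4,interpolation=cv2.INTER_CUBIC))
E
```

```text
clock 6.9333 q [ 0.51  0.42  2.09 -1.22  0.58  2.03] p [603.2 136.8 107.1] f [0.2 0.  0.9] op 0.0
v [ 0.0083 -0.0007  0.0005] per [ 0.0017 -0.0001  0.0001]  w [0.002 0.002 0.   ] per [0.0004 0.0003 0.    ]
```

View pics/scene3.png

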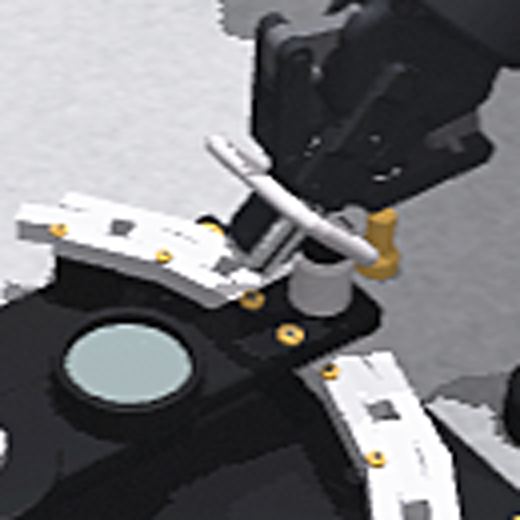

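View pics/top3.png

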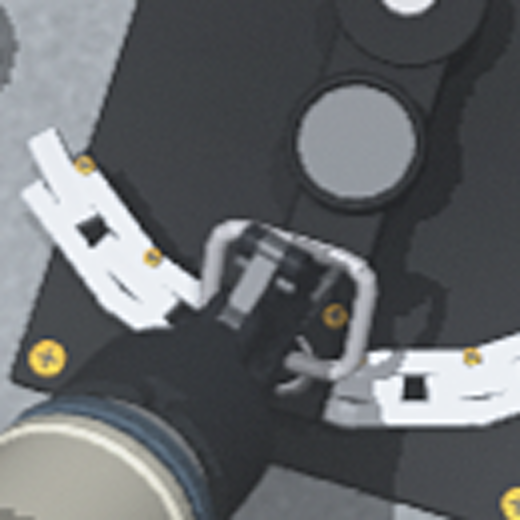

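Threaded without contact: the fingertip shows below the ring at (265,245) in the scene crop. Next I move up against the top bar.

arm_command([
  [0.002,0,0,0,0,0],
  [0.002,0,0,0,0,0],
  [0.002,0,0,0,0,0],
  [0.001,0,0,0,0,0],
  [0,0,0,0,0,0],
  [0,0,0,0,0,0],
])

```text
clock: 7.53
eef_pos: [608.2, 134.6, 112.0]
tcp_rot: [3.14, -0.664, -0.473]
contact_force: [-0.7, -0.2, -0.3]
opening: -0.0
```

arm_command([
  [0.001,0,0,0,0,0],
  [0.001,0,0,0,0,0],
  [0,0,0,0,0,0],
  [0,0,0,0,0,0],
])

```text
clock: 7.87
eef_pos: [609.2, 133.8, 112.8]
tcp_rot: [3.14, -0.664, -0.473]
contact_force: [-3.4, 0.9, -0.6]
opening: -0.004
```

arm_command([
  [0.001,0,0,0,0,0],
  [0.001,0,0,0,0,0],
  [0,0,0,0,0,0],
  [0,0,0,0,0,0],
])

```text
clock: 8.2
eef_pos: [609.8, 133.2, 113.4]
tcp_rot: [3.139, -0.662, -0.472]
contact_force: [-8.1, 4.0, -0.3]
opening: -0.002
```

arm_command([
  [0.0012,0,-0.0016,0,0,0],
  [0.0012,0,-0.0016,0,0,0],
  [0,0,0,0,0,0],
  [0,0,0,0,0,0],
])

```text
clock: 8.53
eef_pos: [609.8, 133.0, 117.4]
tcp_rot: [3.139, -0.663, -0.472]
contact_force: [-5.5, 2.3, -6.1]
opening: -0.002
```

arm_command([
  [0.0012,0,-0.0016,0,0,0],
  [0.0012,0,-0.0016,0,0,0],
  [0,0,0,0,0,0],
  [0,0,0,0,0,0],
])

```text
clock: 8.87
eef_pos: [609.8, 133.0, 121.4]
tcp_rot: [3.139, -0.663, -0.472]
contact_force: [-5.4, 2.4, -6.8]
opening: 0.002
```

```bash
python3 - <<'E'
from h import *
from rig import r
import cv2
F=np.load("F.npy")
rel(*hp(F,adv=32,nx=10,lift=4),5)
for n,(y,x) in dict(scene=(205,305)).items():
    f=r.grab_frame(n); a=f["image"][y:y+130,x:x+130]; cv2.imwrite(f"pics/{n}4.png",cv2.resize(a,None,fx=4,fy=4,interpolation=cv2.INTER_CUBIC))
E
```

```text
clock 8.8667 q [ 0.49  0.4   2.08 -1.17  0.58  1.96] p [609.8 133.  121.4] f [-5.4  2.4 -6.8] op 0.0
v [-0.0021 -0.0011  0.004 ] per [-0.0004 -0.0002  0.0008]  w [0.002 0.003 0.   ] per [0.0005 0.0006 0.0001]
```

View pics/scene4.png

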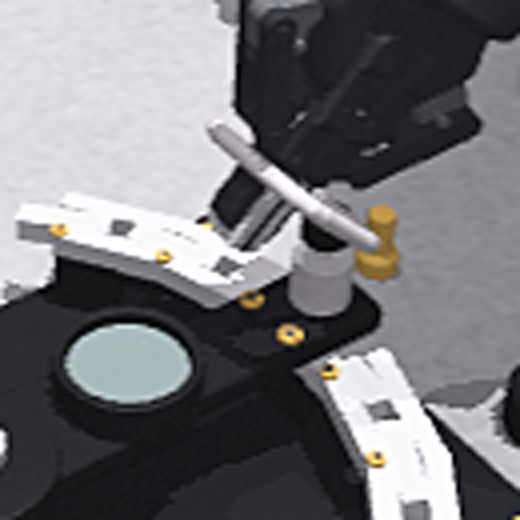

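The ring is rising: its lower end went from y 258 to 245 in the crop, and Fz of -6.8 N corresponds to about 8 mm of lift. I'll lift another 8 mm.

arm_command([
  [0.0012,0,-0.0016,0,0,0],
  [0.0012,0,-0.0016,0,0,0],
  [0.0012,0,-0.0016,0,0,0],
  [0.0012,0,-0.0016,0,0,0],
  [0,0,0,0,0,0],
  [0,0,0,0,0,0],
])

```text
clock: 9.42
eef_pos: [609.7, 133.0, 129.6]
tcp_rot: [3.139, -0.663, -0.473]
contact_force: [-4.1, 1.1, -8.7]
opening: 0.001
```

```bash
python3 - <<'E'
from h import *
from rig import r
import cv2
F=np.load("F.npy"); s,A=cur(); print(s['eef_pos'],s['contact_force'],s['qpos'].round(2))
R0=R.from_matrix(A[:3,:3])
Ro=R.from_euler('z',F[2])
p0=R.from_euler('z',-F[2]).apply(s['eef_pos']-[F[0],F[1],0]); print("fixture frame",p0, np.hypot(p0[0],p0[1]))
prev=p0
for th in (.05,.1,.15,.2,.25,.28,.30,.314,.33):
    p=R.from_euler('z',-th).apply(p0); w=Ro.apply(p-p0)/1000
    print(th,"cum tool",R0.inv().apply(w).round(4), "inc",R0.inv().apply(Ro.apply(p-prev)/1000).round(4)); prev=p
f=r.grab_frame("scene"); a=f["image"][205:335,305:435]; cv2.imwrite(f"pics/scene5.png",cv2.resize(a,None,fx=4,fy=4,interpolation=cv2.INTER_CUBIC))
E
```

```text
[609.74315214 133.00309259 129.61947314] [-4.13294217  1.09491648 -8.69833686] [ 0.5   0.39  2.07 -1.15  0.59  1.93]
fixture frame [-123.45068946   -6.40486062  129.61947314] 123.61672608760344
0.05 cum tool [-0.0011 -0.006  -0.0009] inc [-0.0011 -0.006  -0.0009]
0.1 cum tool [-0.0019 -0.0121 -0.0016] inc [-0.0009 -0.0061 -0.0007]
0.15 cum tool [-0.0026 -0.0182 -0.002 ] inc [-0.0006 -0.0061 -0.0005]
0.2 cum tool [-0.0029 -0.0244 -0.0024] inc [-0.0004 -0.0062 -0.0003]
0.25 cum tool [-0.0031 -0.0306 -0.0025] inc [-0.0001 -0.0062 -0.0001]
0.28 cum tool [-0.003  -0.0343 -0.0025] inc [ 0.     -0.0037  0.    ]
0.3 cum tool [-0.003  -0.0367 -0.0024] inc [ 0.0001 -0.0025  0.0001]
0.314 cum tool [-0.0029 -0.0385 -0.0023] inc [ 0.0001 -0.0017  0.0001]
0.33 cum tool [-0.0028 -0.0405 -0.0023] inc [ 0.0001 -0.002   0.0001]
```

View pics/scene5.png

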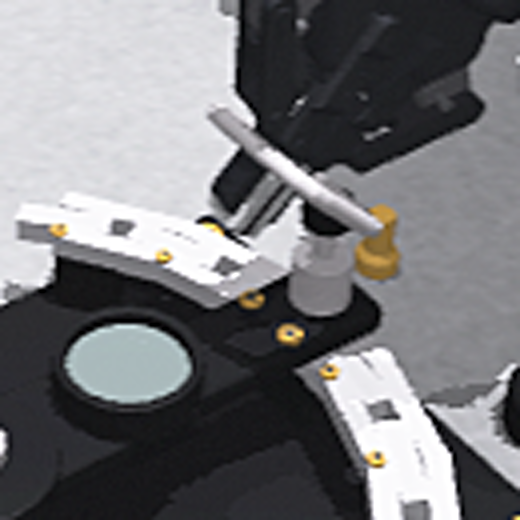

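The pin is out, at about 16 mm by the force and the picture. Next I swing along the arc towards +y.

arm_command([
  [-0.0006,-0.003,-0.0005,0,0,0],
  [-0.0005,-0.003,-0.0004,0,0,0],
  [-0.0005,-0.003,-0.0004,0,0,0],
  [-0.0004,-0.003,-0.0003,0,0,0],
  [0,0,0,0,0,0],
])

```text
clock: 9.88
eef_pos: [614.1, 145.9, 130.2]
tcp_rot: [3.141, -0.664, -0.473]
contact_force: [-2.6, 1.7, -8.2]
opening: 0.004
```

```bash
python3 - <<'E'
from h import *
from rig import r
import cv2
s,A=cur(); print(s['clock'],s['eef_pos'],s['contact_force'],s['qpos'].round(2))
f=r.grab_frame("scene"); a=f["image"][205:335,305:435]; cv2.imwrite(f"pics/scene6.png",cv2.resize(a,None,fx=4,fy=4,interpolation=cv2.INTER_CUBIC))
E
```

```text
9.8833 [614.14945065 145.92811787 130.24993408] [-2.6350536   1.65893011 -8.20163081] [ 0.51  0.4   2.05 -1.13  0.6   1.92]
```

View pics/scene6.png

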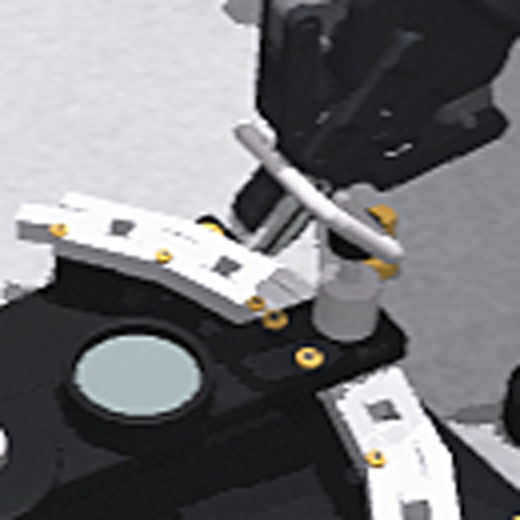

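The arm follows the finger by friction: the bush moved from (321,285) to (346,300) in the crop.

arm_command([
  [-0.0003,-0.0031,-0.0003,0,0,0],
  [-0.0003,-0.0031,-0.0002,0,0,0],
  [-0.0002,-0.0031,-0.0002,0,0,0],
  [-0.0002,-0.0031,-0.0001,0,0,0],
  [-0.0001,-0.0031,-0.0001,0,0,0],
  [0,-0.0031,0,0,0,0],
  [0,0,0,0,0,0],
  [0,0,0,0,0,0],
])

```text
clock: 10.6
eef_pos: [621.2, 163.1, 130.3]
tcp_rot: [3.141, -0.664, -0.472]
contact_force: [-3.0, 2.1, -8.2]
opening: -0.005
```

```bash
python3 - <<'E'
from h import *
from rig import r
import cv2
F=np.load("F.npy")
s,A=cur(); print(s['clock'],s['eef_pos'],s['contact_force'],s['qpos'].round(2))
p0=R.from_euler('z',-F[2]).apply(s['eef_pos']-[F[0],F[1],0]); print("ang",np.arctan2(p0[1],-p0[0])-np.arctan2(-6.4,123.45),np.hypot(p0[0],p0[1]))
f=r.grab_frame("scene"); cv2.imwrite("pics/s7.png",f["image"]);a=f["image"][205:355,305:455]; cv2.imwrite(f"pics/scene7.png",cv2.resize(a,None,fx=4,fy=4,interpolation=cv2.INTER_CUBIC))
f=r.grab_frame("top"); cv2.imwrite("pics/t7.png",f["image"]);a=f["image"][150:300,145:295]; cv2.imwrite(f"pics/top7.png",cv2.resize(a,None,fx=4,fy=4,interpolation=cv2.INTER_CUBIC))
for th in(.2,.25,.28,.314):
    b=R.from_euler('z',-th)
    for P in((-170,0,94),(-72,0,88)):
        w=fix2w(F,b.apply(P)); print(th,P,((proj("scene",w)[0]-[305,205])*4).round(0),((proj("top",w)[0]-[145,150])*4).round(0))
E
```

```text
10.6 [621.24586627 163.10031124 130.25788416] [-3.04745314  2.07030946 -8.20052558] [ 0.54  0.41  2.02 -1.11  0.62  1.91]
ang 0.2617812051948912 123.19296507158009
0.2 (-170, 0, 94) [371. 304.] [225. 367.]
0.2 (-72, 0, 88) [146. 380.] [344. 165.]
0.25 (-170, 0, 94) [381. 318.] [208. 357.]
0.25 (-72, 0, 88) [149. 386.] [336. 161.]
0.28 (-170, 0, 94) [387. 326.] [197. 350.]
0.28 (-72, 0, 88) [151. 390.] [332. 158.]
0.314 (-170, 0, 94) [393. 336.] [186. 342.]
0.314 (-72, 0, 88) [153. 394.] [327. 155.]
```

View pics/scene7.png

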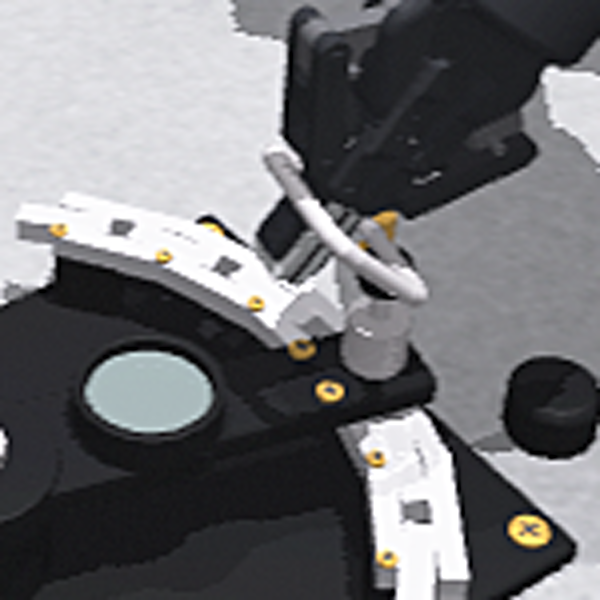

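View pics/top7.png

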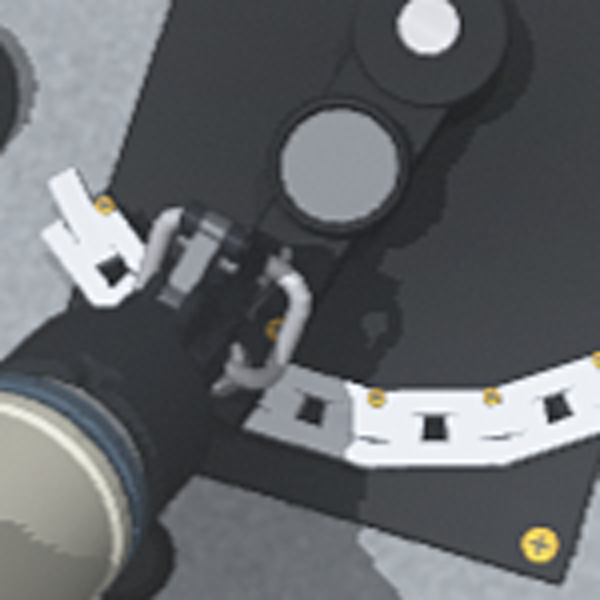

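The arm is at about 0.23–0.25 rad (lens centre at (149,390) in the scene crop and (340,165) in the top crop). I'll move a bit further before lowering.

arm_command([
  [0,-0.003,0,0,0,0],
  [0,-0.003,0,0,0,0],
  [0.0001,-0.001,0.0001,0,0,0],
  [0,0,0,0,0,0],
  [0,0,0,0,0,0],
])

```text
clock: 11.12
eef_pos: [624.4, 168.9, 130.2]
tcp_rot: [3.14, -0.664, -0.473]
contact_force: [-4.8, 3.3, -8.3]
opening: 0.001
```

```bash
cat > look.py <<'E'
import sys
from h import *
from rig import r
import cv2
t=sys.argv[1]
F=np.load("F.npy")
s,A=cur(); print(s['clock'],s['eef_pos'].round(1),s['contact_force'].round(1),s['qpos'].round(2))
ims={n:r.grab_frame(n)["image"] for n in("scene","top")}
for n,(x,y) in dict(scene=(305,205),top=(145,150)).items():
    cv2.imwrite(f"pics/{n}{t}.png",cv2.resize(ims[n][y:y+150,x:x+150],None,fx=4,fy=4,interpolation=cv2.INTER_CUBIC))
# arm angle from lens glass centroid (greenish gray blob inside dark cell)
def lens(im,c,th):
    g=cv2.cvtColor(im,cv2.COLOR_BGR2GRAY); m=((g>95)).astype(np.uint8)
    u,v=proj(c,fix2w(F,R.from_euler('z',-th).apply([-72,0,88])))[0]
    k,lab,st,ce=cv2.connectedComponentsWithStats(m,connectivity=4)
    l=lab[int(round(v)),int(round(u))]; return ce[l],st[l][4]
for c in("top","scene"):
    try:
        ce,a=lens(ims[c],c,.28)
        o=least_squares(lambda t:proj(c,fix2w(F,R.from_euler('z',-t[0]).apply([-72,0,88])))[0]-ce,[.28]); print(c,ce.round(2),a,"th",o.x.round(3),"res",o.fun.round(2))
    except Exception as e: print(e)
E
python3 look.py 8
```

```text
11.1167 [624.4 168.9 130.2] [-4.8  3.3 -8.3] [ 0.54  0.42  2.01 -1.1   0.63  1.91]
top [227.5  189.84] 652 th [0.286] res [ 0.27 -0.41]
scene [342.5  304.13] 520 th [0.32] res [ 0.88 -0.37]
```

View pics/scene8.png

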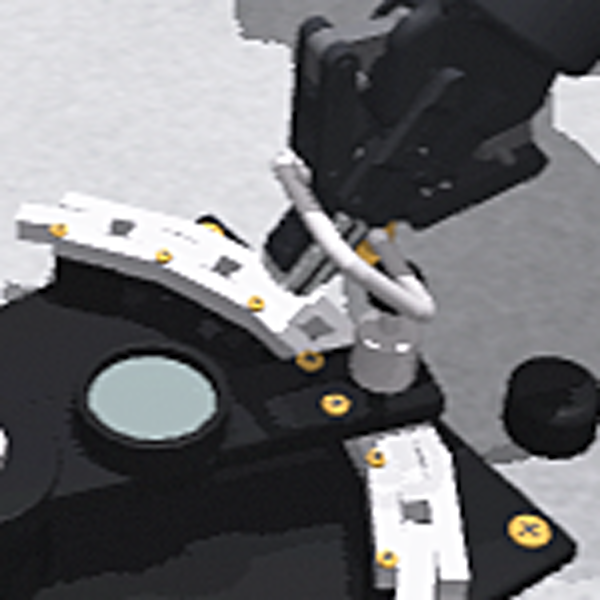

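```bash
cat > base.py <<'E'
from h import *
import cv2
F=np.load("F.npy")
for c in("top","scene"):
    for f,g0 in((f"pics/{c}0.png",0),("pics/%s7.png"%c[0],.25)):
        im=cv2.imread(f); g=cv2.cvtColor(im,cv2.COLOR_BGR2GRAY); m=(g>95).astype(np.uint8)
        k,lab,st,ce=cv2.connectedComponentsWithStats(m,connectivity=4)
        u,v=proj(c,fix2w(F,R.from_euler('z',-g0).apply([-72,0,88])))[0]
        l=lab[int(round(v)),int(round(u))]
        o=least_squares(lambda t:proj(c,fix2w(F,R.from_euler('z',-t[0]).apply([-72,0,88])))[0]-ce[l],[g0]); print(f,ce[l],st[l][4],o.x,o.fun.round(2))
E
python3 base.py
```

```text
pics/top0.png [238.62325581 195.0496124 ] 645 [0.00121041] [ 0.13 -0.42]
pics/t7.png [229.28527607 191.04754601] 652 [0.23648655] [ 0.29 -0.49]
pics/scene0.png [336.55257732 295.46597938] 485 [0.01977522] [ 0.88 -0.81]
pics/s7.png [341.70923379 302.52062868] 509 [0.26776475] [ 0.89 -0.44]
```

arm_command([
  [0.0001,-0.0014,0.0001,0,0,0],
  [0.0001,-0.0014,0.0001,0,0,0],
  [0,0,0,0,0,0],
  [0,0,0,0,0,0],
])

```text
clock: 11.55
eef_pos: [625.9, 171.2, 130.1]
tcp_rot: [3.14, -0.664, -0.473]
contact_force: [-5.1, 2.5, -8.2]
opening: -0.003
```

```bash
python3 look.py 9
```

```text
11.55 [625.9 171.2 130.1] [-5.1  2.5 -8.2] [ 0.55  0.42  2.   -1.09  0.63  1.91]
top [226.83 189.46] 652 th [0.304] res [ 0.31 -0.45]
scene [342.76 304.77] 521 th [0.34] res [ 0.88 -0.34]
```

Both views give about 0.31 (top 0.303, scene 0.320 after removing each view's offset). Now I lower slowly.

arm_command([
  [-0.0012,0,0.0016,0,0,0],
  [-0.0012,0,0.0016,0,0,0],
  [-0.0012,0,0.0016,0,0,0],
  [-0.0012,0,0.0016,0,0,0],
  [0,0,0,0,0,0],
])

```text
clock: 12.07
eef_pos: [626.0, 171.2, 121.9]
tcp_rot: [3.14, -0.664, -0.472]
contact_force: [-6.1, 3.0, -6.7]
opening: 0.002
```

arm_command([
  [-0.0012,0,0.0016,0,0,0],
  [0,0,0,0,0,0],
  [0,0,0,0,0,0],
])

```text
clock: 12.32
eef_pos: [626.0, 171.3, 120.2]
tcp_rot: [3.141, -0.664, -0.473]
contact_force: [-6.3, 3.0, -6.2]
opening: -0.005
```

```bash
python3 look.py 10
```

```text
12.3167 [626.  171.3 120.2] [-6.3  3.  -6.2] [ 0.55  0.44  2.01 -1.12  0.62  1.94]
top [226.76 189.37] 648 th [0.307] res [ 0.29 -0.43]
scene [342.81 304.88] 524 th [0.343] res [ 0.88 -0.34]
```

Fz is still -6.2 N at about 6 mm lift, so the pin is not resting on the plate and has entered the hole. I continue down.

arm_command([
  [-0.0012,0,0.0016,0,0,0],
  [-0.0012,0,0.0016,0,0,0],
  [-0.0012,0,0.0016,0,0,0],
  [0,0,0,0,0,0],
])

```text
clock: 12.75
eef_pos: [626.9, 171.2, 114.8]
tcp_rot: [3.141, -0.665, -0.473]
contact_force: [-5.6, 2.1, -3.4]
opening: -0.002
```

arm_command([
  [-0.002,0,0.0006,0,0,0],
  [-0.002,0,0.0006,0,0,0],
  [-0.002,0,0.0006,0,0,0],
  [-0.002,0,0.0006,0,0,0],
  [0,0,0,0,0,0],
  [0,0,0,0,0,0],
])

```text
clock: 13.25
eef_pos: [622.1, 173.0, 107.5]
tcp_rot: [3.14, -0.665, -0.473]
contact_force: [-0.4, 1.1, -1.3]
opening: -0.001
```

```bash
python3 look.py 11;python3 - <<'E'
from h import *
F=np.load("F.npy");rel(*hp(F,th=.314,adv=30,nx=0),1)
E
```

```text
13.25 [622.1 173.  107.5] [-0.4  1.1 -1.3] [ 0.55  0.46  2.02 -1.15  0.62  1.99]
top [226.68 189.3 ] 650 th [0.309] res [ 0.29 -0.42]
scene [342.84 304.89] 525 th [0.344] res [ 0.86 -0.33]
clock 13.35 q [ 0.55  0.46  2.02 -1.15  0.62  1.99] p [622.  172.9 107.5] f [ 0.4 -0.7  0.2] op -0.0
v [-0.0019 -0.0067 -0.0026] per [-0.0019 -0.0067 -0.0026]  w [0.001 0.001 0.   ] per [0.0014 0.001  0.0002]
```

View pics/scene11.png

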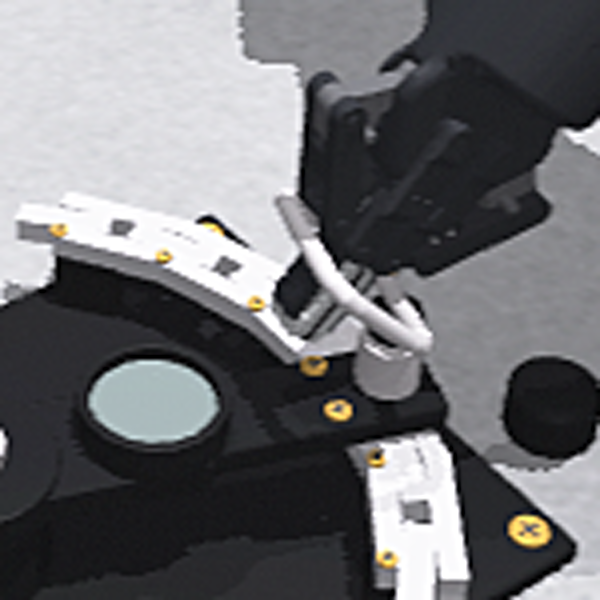

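The head sits on the bush again and forces are near zero. I'll centre the finger in the ring, then withdraw along the finger axis.

arm_command([
  [-0.001,-0.0033,0,0,0,0],
  [-0.001,-0.0033,0,0,0,0],
  [0,0,0,0,0,0],
])

```text
clock: 13.6
eef_pos: [623.9, 180.3, 106.2]
tcp_rot: [3.141, -0.664, -0.473]
contact_force: [-0.9, -0.4, -0.1]
opening: -0.001
```

arm_command([
  [0,0,-0.006,0,0,0],
  [0,0,-0.006,0,0,0],
  [0,0,-0.006,0,0,0],
  [0,0,-0.006,0,0,0],
  [0,0,-0.006,0,0,0],
  [0,0,-0.006,0,0,0],
  [0,0,0,0,0,0],
])

```text
clock: 14.18
eef_pos: [603.6, 190.3, 135.8]
tcp_rot: [-3.142, -0.665, -0.473]
contact_force: [1.1, 0.6, 0.9]
opening: 0.002
```

arm_command([
  [0,0,-0.01,0,0,0],
  [0,0,-0.01,0,0,0],
  [0,0,-0.01,0,0,0],
  [0,0,-0.01,0,0,0],
  [0,0,-0.01,0,0,0],
  [0,0,-0.01,0,0,0],
  [0,0,-0.01,0,0,0],
  [0,0,-0.01,0,0,0],
  [0,0,-0.01,0,0,0],
  [0,0,-0.01,0,0,0],
  [0,0,-0.01,0,0,0],
  [0,0,-0.01,0,0,0],
  [0,0,0,0,0,0],
  [0,0,0,0,0,0],
])

```text
clock: 15.35
eef_pos: [537.9, 224.0, 229.6]
tcp_rot: [3.141, -0.665, -0.473]
contact_force: [0.1, 0.9, 0.3]
opening: 0.004
```

```bash
python3 look.py 12; python3 - <<'E'
from h import *
F=np.load("F.npy")
for lift in(0,10):
  for nm,P in dict(top=(-129,0,152.5+lift),bot=(-170,0,111.5+lift),head=(-170,0,108+lift),bush=(-170,0,94)).items():
    w=fix2w(F,R.from_euler('z',-.314).apply(P)); print(lift,nm,((proj("scene",w)[0]-[305,205])*4).round(0),((proj("top",w)[0]-[145,150])*4).round(0))
E
```

```text
15.35 [537.9 224.  229.6] [0.1 0.9 0.3] [ 0.74  0.21  2.02 -0.87  0.86  1.78]
top [226.68 189.3 ] 650 th [0.309] res [ 0.29 -0.42]
scene [342.84 304.89] 525 th [0.344] res [ 0.86 -0.33]
0 top [306. 241.] [224. 239.]
0 bot [397. 303.] [179. 337.]
0 head [397. 310.] [180. 338.]
0 bush [393. 336.] [186. 342.]
10 top [308. 220.] [220. 234.]
10 bot [400. 284.] [175. 334.]
10 head [399. 291.] [176. 335.]
10 bush [393. 336.] [186. 342.]
```

View pics/scene12.png

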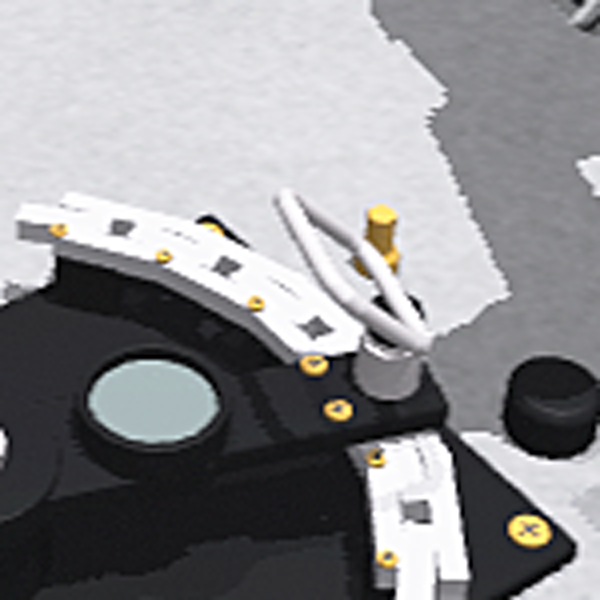

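View pics/top12.png

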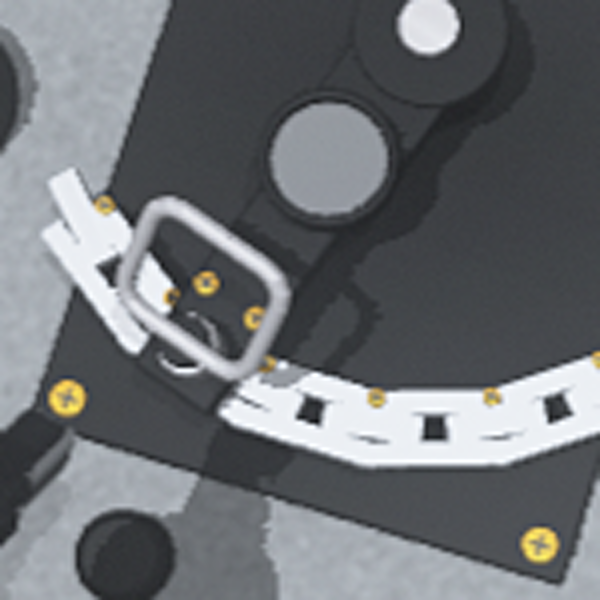

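```bash
python3 - <<'E'
from h import *
from rig import r
import cv2
F=np.load("F.npy"); im1=r.grab_frame("scene")["image"]; im0=cv2.imread("pics/scene0.png")
out=[]
for im,th,l in((im0,0,0),(im1,.31,0),(im1,.31,3)):
    x,y=(345,225)
    a=cv2.resize(im[y:y+80,x:x+80],None,fx=5,fy=5,interpolation=cv2.INTER_CUBIC)
    pts=[]
    for v,u in((31,29),(-31,29),(-31,-29),(31,-29)):
        P=np.array([-149.5+u*.7071,v,132+l+u*.7071]); pts.append((proj("scene",fix2w(F,R.from_euler('z',-th).apply(P)))[0]-[x,y]+.5)*5)
    cv2.polylines(a,[np.round(pts).astype(int)],True,(0,0,255),1); out.append(a)
cv2.imwrite("pics/cmp.png",cv2.resize(np.hstack(out),(798,266)))
E
```

```text
(no output)
```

View pics/cmp.png

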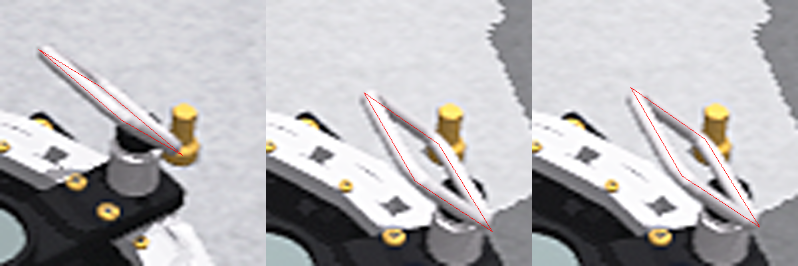

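The overlay for lift 0 fits the ring now as well as it did at the start, while the 3 mm overlay sits clearly too high. The pin is home and the robot is clear.

```bash
python3 -c "
from rig import r
s=r.sense();print(s['clock'],s['contact_force'])
print(r.sign_off())"
```

```text
15.5 [-0.84675871 -0.00240299 -0.90342848]
the job is handed in; nothing more can be done
None
```

The lens arm is now one hole over on the lamp side (fixture +y), with the spring pin home in that hole and the ring let go. I handed the job in at 15.5 s.

**How it went:** I threaded the closed fingers through the ring and lifted the pin about 16 mm under the top bar, with contact forces of about 10 N or less. I then swung the arm to +0.31 rad, lowered the pin into the hole, and backed the finger out along its own axis. The finger was tilted about 52° down and turned 0.2 rad from the square-on direction, because joint 4 would have passed its limit otherwise.

**Last checks:**
- **Arm angle:** corrected for their zero offsets, the top view reads about 0.308 rad and the scene view about 0.324. They differ by 0.016 rad, but both are close to the 0.314 hole.
- **Pin home:** the ring overlay for zero lift fits as well as it did at the start, while a 3 mm lift does not fit. While lowering, the finger still carried spring load at about 6 mm lift, so the pin had entered the hole and was not riding on the plate.
- **Robot clear:** it stands more than 100 mm from the ring, and the force reading is only noise, about 1 N.
- **Other parts:** the cap and the standoff look unmoved in the pictures. I did not check the screwdriver closely, but nothing went near it. The finger's planned path stayed well clear of the lens.

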